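# Let down the copy-stand camera off its ratchet

## Robot

A 6-joint arm with a two-finger parallel gripper is mounted at the origin on the work surface. World frame = base frame: x ahead of the robot, y to its left, z up, the work surface at z = 0. Lengths are in m, angles in rad, forces in N, time in s.
With the tool pointing down it reaches from about 0.35 to 0.95 m from the base axis. Payload 17.4 kg.
Tool frame: the origin (TCP) lies midway between the tips of the shut fingers; the grasp point (between the pads) lies 19 mm behind it; z points along the fingers, y is the line along which they close (so a half turn about z gives the same grasp; the last joint's range is limited). The gripper opens to 93 mm and grips with 3 to 60 N. Pads are 15 mm wide; open, the fingers measure 128 mm over their backs; the gripper's body (75 mm by 188 mm) begins 65 mm behind the grasp point.
Start: joints at [-1.289, 0.116, 1.442, -0, 1.584, -0.038], TCP at [0.212, -0.641, 0.219] pointing down, gripper open.
Joint ranges: [-2.83, 2.83], [-0.83, 2.19], [0.07, 2.5], [-1.14, 4.28], [0.01, 3], [-2.97, 2.97]. Speed limits (rad/s): [1.89, 1.89, 2.22, 3.14, 3.14, 3.14].

## Interface

Orientations are given as a unit quaternion [x, y, z, w].
In Python, from rig import robot gives the robot as it stands. The module is installed in compiled form; this text tells all that it offers.
- The arm moves only by the tool move_arm, never from a script. Its argument "commands" is a list of rows, each a list of 3 entries, a list of its own where there are three numbers: the closure in counts, from 0 (fully open) to 255 (shut), then the shift along the world's x, y, z in units of 30 mm (1.0 is 30 mm), then the turn, a rotation vector about the world's x, y, z in units of 8 degrees (1.0 is 8 degrees). In form: [[grip, [x, y, z], [ax, ay, az]], ...]. A call has 1 to 8 rows; each row is the pose to reach, as a shift and turn from the pose commanded when the call began; what a row does not reach only later rows make up. A row lasts 1/10 s, in which the tool goes at most 50 mm and 8.59 degrees, less where a joint would pass 70% of its speed; a pose out of reach is approached as far as the arm can. A call with a gripper value outside its range is refused whole. The fingers move at their own pace and stop on an object; "force" is the grip in N (left out, the last holds). Time passes only in rows, so rows that repeat a pose let the fingers close. It gives the time, the measured TCP pose, the force, the opening and the grip force at its end, in the units of the state.
- robot.observe(): the state, without advancing time (a new reading comes with each control period).
- robot.get_image(name): name is "scene" or "top" or "wrist"; returns a dict with "image" (480x640x3 uint8, red, green, blue), "range_z" (480x640 float32, m along the optical axis (not along the pixel's ray), 0 where there is no reading), "mtx" (3x3 intrinsics, pixels), "dist" ([k1, k2, p1, p2, k3] as OpenCV has them; the pictures are not rectified), "R" (3x3) and "t" (3): a world point X has camera coordinates R X + t. Camera axes: x right, y down, z forward; pixel columns grow to the right and rows downward; lengths in m; the calibration is good to about 2 mm. A picture is of the moment at which its call begins.
- robot.sign_off(): hands the job in; it is judged then, once.
The state is a dict: "time_s": time; "qpos": joint angles; "joint_velocities": joint speeds; "joint_efforts": joint torques, N m; "tcp_pos": TCP position; "orientation": TCP orientation; "wrist_force": force on the tool from outside, world axes, zero at the start; "torque": the same for the moment, N m; "opening": opening from 0.0 (shut) to 1.0 (fully open); "grasp_force": force on a finger pad.
Only numpy, scipy, OpenCV 4.12 (cv2) and the standard library are available. Lean on these libraries where they do the work, as an engineer would, in place of code of your own. Each camera call takes 0.05 s, during which the arm holds its last target. There are 200 camera calls.

## Task

Bring the copy stand's camera right down: flick the pawl's release lever over, take the camera's weight on the crank so that the pawl springs clear of the ratchet wheel, then ease the crank back, keeping hold of it all the way so the column never runs away, until the column's collar sits fully home on the tube, and let go. Push the lever gently, do not force the crank once the column is home, do not touch the camera or its column, and leave the other things where they are.

Things in the scene. Friction and masses are not known exactly. Their poses are not given: they have to be found in the camera images.
- stand: Copy stand, fixed. Black base board (380 x 420 mm, top 34 mm above the desk), upright square outer tube (60 mm; mouth bush 72 mm square, 270 mm above the desk) from which an inner column with the camera is wound. Origin: tube axis at desk level; z up. Crank, ratchet wheel and pawl are on its -y side, the camera arm on its +y side. The offsets of the other things are in this frame.
- column (a joint): Inner column's travel, m, growing upwards; about 0.05 at the start. Home is not at a fixed value: a grey stop collar (64 mm square, 22 mm tall) is clamped round the column, each time somewhere between 40 and 60 mm above the tube's mouth, and comes down on it. The column weighs about 2.3 kg with camera (20 % either way) and sinks 20 mm per rad of crank.
- crank_axis (a point): Point on the crank's axis of turning (the axis is parallel to the stand's y), at the middle of where the crank's grip is to be held: 149 mm to -y of the tube's axis, 195 mm above the desk. The ratchet wheel (10 teeth, 73 mm across) is on the same shaft; the pawl stops lowering only. With the pawl off, the column pulls the crank towards lowering with about 0.45 N m (7 N at the grip), with little friction: let go, it runs down at once; at home the pull vanishes.
- crank_grip (a point): Holding point of the crank's grip: black handle 22 mm thick, 80 mm long, parallel to the stand's y, 65 mm from the crank's axis; it spins on its pin, so hold it at a constant orientation as the crank goes round. Crank arm 59 mm to +y, free end 22 mm to -y. Starts 50 to 115 degrees from straight up, to the -x side; going over the top to +x lowers the column (2 to 3 rad), going down on the -x side winds it up.
- lever (a joint): Angle of the pawl's release lever, rad, about the stand's y: 0 = on (leaning 20 degrees from upright to the stand's -x), 0.75 = off, at its stop (leaning 23 degrees to +x). Starts at 0 to 0.1 and stays where it is put; about 5 N at the peg pushes it over.
- lever_peg (a point): Middle of the steel thumb peg at the top of the release lever: 15 mm thick, 22 mm long, parallel to the stand's y, 81 mm to -y of the tube's axis. It is 62 mm from the lever's pivot, which lies 41 mm to +x of the crank's axis and 31.5 mm above it. The crank arm sweeps within 76 mm of the crank's axis, so the peg can be pushed from above clear of it.
- pawl_nose (a point): Nose of the pawl, a dark steel finger 36 mm long on the lever's pivot, over the top of the wheel, sprung to the lever. Lever on: pressed into the teeth (nose 226 mm above the desk). Lever off: sprung outwards, but pinched in the tooth while the column's weight hangs on it; once the crank is wound up a little (2 to 8 degrees) it springs clear and the nose jumps up 15 mm.
- specimen_tray: Card tray 85 x 65 x 18 mm with a shell, on the base board under the camera; leave it. Origin: centre of its underside.
- grey_wedge: Stepped grey-scale block 72 x 22 x 28 mm on the base board; leave it. Origin: centre of its underside.
- lens_cap: Black lens cap, 72 mm across and 8 mm thick, on the base board; leave it. Origin: centre of its underside.
- dust_brush: Dusting brush, 150 mm long, lying on the base board; leave it. Origin: about its middle, on the underside.
- blower: Standing rubber air blower, 56 mm across and 105 mm tall, on the desk; leave it. Origin: centre of its underside.
- jar: Clear jar with white lid, 60 mm across and 78 mm tall, on the desk; leave it. Origin: centre of its underside.
- mouse: Computer mouse, 110 x 62 x 35 mm, on the desk; leave it. Origin: centre of its underside.

How it is judged:
On the way, in this order (a step that is already met when the one before it is completed fails the run):
1. the release lever is flicked over to off while the column is still up (value of joint lever above 0.6 rad and value of joint column above 0.035 m), for 0.1 s.
2. the pawl has sprung clear of the wheel while the column is still held up (z of pawl_nose in the frame of stand above 0.235 m and value of joint column above 0.035 m), for 0.2 s.
At the end, for the whole second after the job is handed in: The column is down at rest with its weight on the tube: the collar bears on the tube's mouth with more than 10 N, and the robot touches nothing (contact force between column and stand above 10 N and velocity of joint column between -0.01 and 0.01 m/s).
It fails at once if the column runs down faster than 0.2 m/s (load lost or dropped) (velocity of joint column below -0.2 m/s).
It fails at once if the release lever or pawl is pushed with more than 25 N (contact force between any of the fingers, the arm and lever above 25 N).
It fails at once if the crank is forced after the column is home, or the column dropped: the collar presses on the tube with more than 80 N (its weight is about 23 N) (contact force between column and stand above 80 N).
It fails at once if the robot pushes on the camera or its column (more than 4 N) (contact force between any of the fingers, the arm and column above 4 N).
It fails at once if one of the other things is moved by more than 30 mm (distance of any of specimen_tray, grey_wedge, lens_cap, dust_brush, blower, jar, mouse from where it was at the start of the episode above 0.03 m).
It also fails if it takes over 72 s, if anything falls off the work surface, if the arm or the gripper's body presses on something with over 40 N, if the wrist force passes 120 N, or if a joint passes its speed limit or range.

## Working session

There is one attempt and no reset: what is moved stays moved. The work goes in short steps, Python scripts to look and compute and a tool call to move; the robot and the scene stay as the last step left them, time stands still between calls to the robot, and variables do not carry over. Pictures are saved under pics/ and viewed, at most 10 in all, crops included, and the job is handed in when it is done.

Besides the shell and the picture viewer there is one more tool, called by a JSON object that holds its "method" and its "body". move_arm: Moves the arm, as the interface text tells. Its arguments: {"type":"object","properties":{"commands":{"type":"array"},"force":{"type":"number"}},"required":["commands"]}

```bash
mkdir -p pics; cat > h.py <<'E'
from rig import robot
import numpy as np, cv2
def get(n,save=None):
    d=robot.get_image(n)
    if save: cv2.imwrite('pics/'+save,d['image'][:,:,::-1])
    return d
def pts(d):
    "world point of each pixel (from range)"
    h,w=d['range_z'].shape
    u,v=np.meshgrid(np.arange(w),np.arange(h))
    uv=np.stack([u,v],-1).reshape(-1,1,2).astype(np.float64)
    n=cv2.undistortPoints(uv,d['mtx'],d['dist']).reshape(h,w,2)
    z=d['range_z'][...,None]
    P=np.concatenate([n*z,z],-1)
    P[d['range_z']==0]=np.nan
    return (P-d['t'])@d['R']
E
python3 - <<'E'
from h import *
o=robot.observe();print({k:np.round(v,3) for k,v in o.items()})
a=get('scene','scene0.png');b=get('top','top0.png')
for n,d in (('s',a),('t',b)):
    np.savez(f'{n}0.npz',P=pts(d),im=d['image']); print(n,-d['R'].T@d['t'],d['R'][2], d['mtx'][0,0])
E
```

```text
{'time_s': np.float64(0.0), 'qpos': array([-1.289,  0.116,  1.442, -0.   ,  1.584, -0.038]), 'joint_velocities': array([-0.001, -0.   ,  0.001, -0.002, -0.002, -0.   ]), 'joint_efforts': array([ 0.0000e+00, -7.2127e+01, -6.2261e+01,  7.8000e-02,  2.4000e-02,
       -0.0000e+00]), 'tcp_pos': array([ 0.212, -0.641,  0.218]), 'orientation': array([ 0.987,  0.159, -0.   , -0.001]), 'wrist_force': array([-0.488, -0.749,  0.214]), 'torque': array([-0.018, -0.023,  0.026]), 'grasp_force': np.float64(0.0), 'opening': np.float64(1.0)}
s [ 1.19332243 -0.11339571  0.85939787] [-0.68205194  0.1320866  -0.71927623] 435.9164983548262
t [0.38533021 0.03265347 1.3813296 ] [ 0.16669122 -0.00801428 -0.98597658] 502.8337244451736
```

View pics/scene0.png

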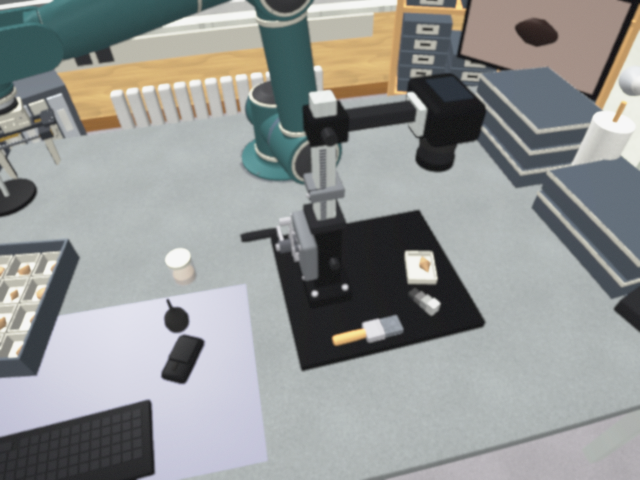

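View pics/top0.png

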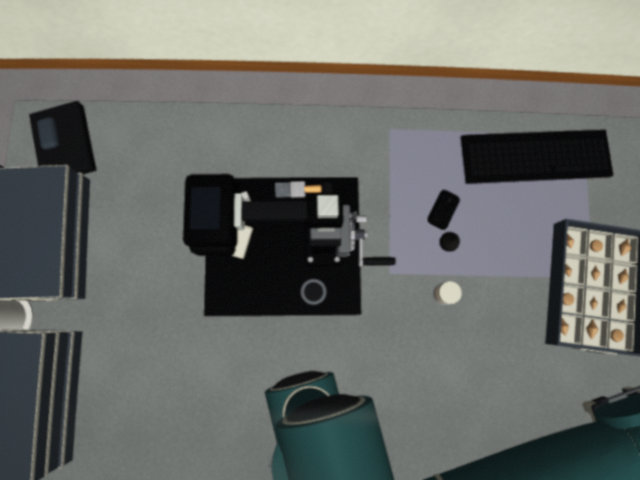

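The stand is nearly aligned with the world: crank side is to the right (-y) in the top view, with the grip near top (380,261) and the lever and peg near (360,219). In the scene view the grip is at (258,236) and the wheel at (295,240).

```bash
python3 - <<'E'
from h import *
t=np.load('t0.npz');P=t['P'];s=np.load('s0.npz');Q=s['P']
# board: dark, z~.034
m=(abs(P[...,2]-.034)<.008)&(t['im'].max(-1)<60)
m[:,:200]=0;m[:,365:]=0;m[:170]=0;m[320:]=0
b=P[m][:,:2]
r=cv2.minAreaRect(b.astype(np.float32)*1000);print('board',r,len(b))
# grip
for nm,A,(u0,u1,v0,v1) in (('t',P,(366,397,255,268)),('s',Q,(240,272,230,243))):
    B=A[v0:v1,u0:u1].reshape(-1,3);B=B[B[:,2]>.12];print(nm,'grip',len(B),np.nanmedian(B,0),B.min(0),B.max(0))
for u,v in [(380,261),(362,218),(362,233),(352,225),(345,245),(327,207),(300,212),(345,207),(320,235)]: print('t',u,v,np.round(P[v,u],3),t['im'][v,u])
for u,v in [(325,183),(325,212),(258,236),(323,103),(308,215),(297,222),(283,222),(285,240),(308,248),(330,280)]: print('s',u,v,np.round(Q[v,u],3),s['im'][v,u])
for n,im,(u0,u1,v0,v1) in (('s',s['im'],(235,355,80,305)),('t',t['im'],(290,400,190,275))):
    c=cv2.resize(im[v0:v1,u0:u1],None,fx=(2.6 if n=='s' else 5),fy=(2.6 if n=='s' else 5),interpolation=cv2.INTER_CUBIC)
    cv2.imwrite(f'c{n}.png',c[:,:,::-1])
a=cv2.imread('cs.png');b=cv2.imread('ct.png');H=max(a.shape[0],b.shape[0])
f=lambda x:cv2.copyMakeBorder(x,0,H-x.shape[0],0,0,cv2.BORDER_CONSTANT)
o=np.hstack([f(a),f(b)]);k=min(1,800/o.shape[1],600/o.shape[0]);cv2.imwrite('pics/crop0.png',cv2.resize(o,None,fx=k,fy=k))
E
```

```text
board ((577.72216796875, 125.96344757080078), (377.77294921875, 418.77252197265625), 2.082458734512329) 12134
t grip 257 [ 0.52197698 -0.1199639   0.18444406] [ 0.51170052 -0.15684679  0.17549459] [ 0.5332998  -0.08618313  0.19133217]
s grip 297 [ 0.53208298 -0.12421791  0.18298238] [ 0.51780023 -0.15659375  0.16662185] [ 0.53813669 -0.0897339   0.1891674 ]
t 380 261 [ 0.522 -0.12   0.187] [24 25 26]
t 362 218 [ 0.604 -0.066  0.292] [174 175 178]
t 362 233 [ 0.586 -0.075  0.204] [64 65 70]
t 352 225 [ 0.599 -0.049  0.231] [83 84 88]
t 345 245 [ 0.55  -0.032  0.243] [101 104 105]
t 327 207 [0.577 0.016 0.519] [204 208 198]
t 300 212 [0.574 0.065 0.482] [24 23 25]
t 345 207 [ 0.638 -0.031  0.246] [94 97 98]
t 320 235 [0.554 0.026 0.349] [101 104 106]
s 325 183 [0.602 0.014 0.36 ] [123 126 127]
s 325 212 [0.603 0.014 0.289] [117 120 122]
s 258 236 [ 0.534 -0.119  0.182] [42 45 46]
s 323 103 [0.6   0.013 0.517] [188 194 189]
s 308 215 [ 0.583 -0.016  0.269] [52 53 57]
s 297 222 [ 0.57  -0.037  0.242] [165 169 174]
s 283 222 [ 0.611 -0.069  0.288] [184 184 188]
s 285 240 [ 0.58  -0.066  0.206] [105 107 113]
s 308 248 [ 0.645 -0.029  0.243] [131 135 139]
s 330 280 [0.612 0.021 0.088] [26 26 28]
```

View pics/crop0.png

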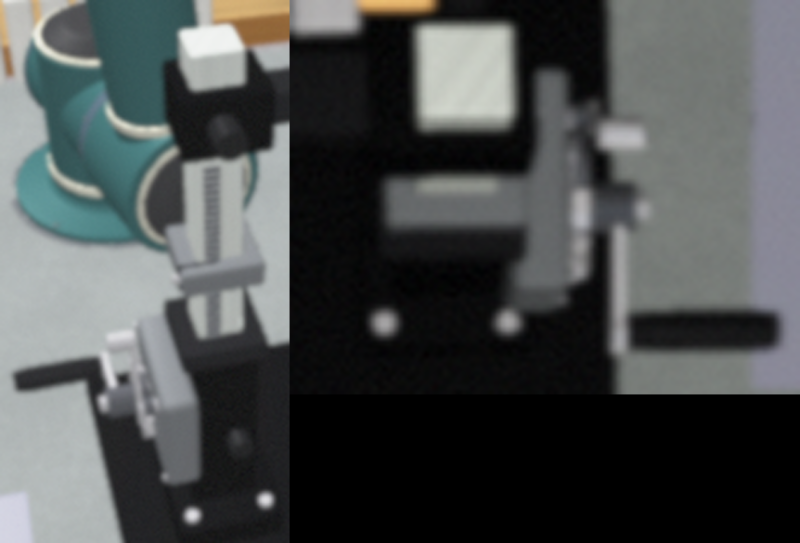

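The crops show the peg at top crop (622,135), the crank grip as the black bar to its right, and the grey collar well above the mouth of the tube. Next I compute the stand frame and the move targets.

```bash
python3 - <<'E'
from h import *
from scipy.spatial.transform import Rotation as Ro
t=np.load('t0.npz');P=t['P'];s=np.load('s0.npz');Q=s['P']
near=lambda A:(abs(A[...,0]-.58)<.06)&(abs(A[...,1]-.014)<.06)
def rect(A,m):
    r=cv2.minAreaRect(A[m][:,:2].astype(np.float32)*1000);return np.round(r[0],1),np.round(r[1],1),round(r[2],1),m.sum()
m=near(P)&(abs(P[...,2]-.519)<.008)&(t['im'].min(-1)>120);print('cap top view',rect(P,m))
m=near(Q)&(Q[...,2]>.5)&(s['im'].min(-1)>120);print('cap scene',rect(Q,m))
m=near(Q)&(abs(Q[...,2]-.27)<.004);print('mouth scene',rect(Q,m))
# collar z extent on +x face, grey
for u in (322,326,330):
    print(u,[(v,round(float(Q[v,u,2]),3),round(float(Q[v,u,0]),3),int(s['im'][v,u].mean())) for v in range(170,225,2)])
m=(abs(P[...,0]-.61)<.04)&(abs(P[...,1]+.068)<.03)&(P[...,2]>.27);print('peg top',np.median(P[m],0),P[m].min(0),P[m].max(0))
m=(abs(Q[...,0]-.61)<.04)&(abs(Q[...,1]+.068)<.03)&(Q[...,2]>.27);print('peg scene',np.median(Q[m],0),Q[m].min(0),Q[m].max(0))
for nm,u,v in (('jar',450,292),('blower',450,241)): print(nm,P[v,u])
q0=Ro.from_quat(robot.observe()['orientation'])
print(q0.as_matrix().round(3))
for a in (73.8,):
    T=Ro.from_euler('x',25,degrees=True)*Ro.from_euler('z',a,degrees=True)
    print('rotvec units',np.degrees(T.as_rotvec())/8)
E
```

```text
cap top view (array([580.5,  15.3]), array([35.7, 33.6]), 1.1, np.int64(398))
cap scene (array([583.7,  14.8]), array([37.4, 35.6]), 0.3, np.int64(511))
mouth scene (array([584.1,  14.4]), array([75.4, 71.9]), 2.1, np.int64(568))
322 [(170, 0.387, 0.599, 120), (172, 0.384, 0.6, 116), (174, 0.381, 0.603, 114), (176, 0.376, 0.602, 117), (178, 0.372, 0.602, 116), (180, 0.366, 0.601, 112), (182, 0.364, 0.603, 111), (184, 0.357, 0.601, 116), (186, 0.354, 0.603, 113), (188, 0.349, 0.602, 111), (190, 0.349, 0.608, 146), (192, 0.346, 0.61, 140), (194, 0.345, 0.614, 111), (196, 0.342, 0.616, 105), (198, 0.336, 0.614, 103), (200, 0.331, 0.615, 108), (202, 0.312, 0.599, 114), (204, 0.308, 0.6, 110), (206, 0.307, 0.605, 112), (208, 0.299, 0.601, 112), (210, 0.296, 0.604, 110), (212, 0.289, 0.602, 115), (214, 0.28, 0.598, 113), (216, 0.279, 0.603, 111), (218, 0.275, 0.603, 109), (220, 0.268, 0.602, 80), (222, 0.269, 0.608, 54), (224, 0.269, 0.613, 51)]
326 [(170, 0.387, 0.6, 149), (172, 0.381, 0.599, 150), (174, 0.379, 0.601, 146), (176, 0.373, 0.6, 146), (178, 0.37, 0.601, 151), (180, 0.363, 0.5
[... 1032 characters left out ...]
98, 0.598, 177), (208, 0.295, 0.601, 177), (210, 0.289, 0.6, 178), (212, 0.285, 0.601, 177), (214, 0.278, 0.599, 176), (216, 0.273, 0.6, 167), (218, 0.269, 0.601, 105), (220, 0.268, 0.605, 54), (222, 0.268, 0.611, 51), (224, 0.268, 0.616, 49)]
peg top [ 0.6042619  -0.06293248  0.28957266] [ 0.59805594 -0.07345718  0.28345953] [ 0.61251324 -0.05268071  0.29573799]
peg scene [ 0.61111257 -0.0644332   0.2877539 ] [ 0.60168206 -0.0769181   0.27105549] [ 0.61734229 -0.05505089  0.29287969]
jar [ 0.45728049 -0.31627751  0.08048195]
blower [ 0.59432501 -0.32389126  0.06072674]
[[ 0.949  0.314 -0.   ]
 [ 0.314 -0.949  0.001]
 [ 0.    -0.001 -1.   ]]
rotvec units [ 2.67799475 -2.01069534  9.06966055]
```

Stand origin is about (0.583, 0.0145) with yaw 2.1°. That puts the peg at (0.606,-0.067,0.285), the crank axis at (0.5885,-0.134,0.195) and the grip at (0.526,-0.136,0.176), about 107° from up. Collar travel is about 57 mm, or 2.85 rad.

I'll go to a spot above the -x side of the peg, fingers shut and tilted 25°.

{"method": "move_arm", "body": {"commands": [[255, [0, 0, 1.6], [0, 0, 0]], [255, [0, 0, 3.2], [0, 0, 0]], [255, [0.8, 1.3, 4.5], [0.5, -0.4, 1.6]], [255, [1.6, 2.6, 5.4], [0.8, -0.6, 2.6]], [255, [2.4, 3.9, 5.4], [1.1, -0.8, 3.6]], [255, [3.2, 5.2, 5.4], [1.4, -1.0, 4.6]], [255, [4.0, 6.5, 5.4], [1.7, -1.2, 5.6]], [255, [4.8, 7.8, 5.4], [1.9, -1.4, 6.6]]], "force": 20}}

```text
time_s: 0.9
tcp_pos: [0.3569, -0.405, 0.3805]
orientation: [0.822, 0.549, 0.106, -0.105]
wrist_force: [1.2, 0.4, 0.8]
opening: 0.362
grasp_force: 0.0
```

```bash
cat >> h.py <<'E'
from scipy.spatial.transform import Rotation as Ro
def goal_rot(tilt=25,yaw=2.1):
    # tool y along stand x, tool z down, tilted about world x
    z=np.array([0,0,-1.]);y=np.array([np.cos(np.radians(yaw)),np.sin(np.radians(yaw)),0])
    M=np.stack([np.cross(y,z),y,z],1)
    return Ro.from_euler('x',tilt,degrees=True)*Ro.from_matrix(M)
def todo(p,tilt=25):
    o=robot.observe();print('shift',np.round((np.array(p)-o['tcp_pos'])/.03,2),'turn',np.round(np.degrees((goal_rot(tilt)*Ro.from_quat(o['orientation']).inv()).as_rotvec())/8,2),'F',np.round(o['wrist_force'],1),'q',np.round(o['qpos'],2))
E
python3 -c "
from h import *
todo([.555,-.08,.40])"
```

```text
shift [ 6.6  10.83  0.65] turn [ 0.92 -0.69  2.96] F [1.2 0.4 0.8] q [-1.01 -0.05  1.38  0.23  2.03 -0.54]
```

{"method": "move_arm", "body": {"commands": [[255, [0.8, 1.3, 0.2], [0.3, -0.2, 0.9]], [255, [1.6, 2.6, 0.4], [0.6, -0.4, 1.8]], [255, [2.4, 3.9, 0.6], [0.9, -0.7, 2.9]], [255, [3.2, 5.2, 0.65], [0.92, -0.69, 2.96]], [255, [4.0, 6.5, 0.65], [0.92, -0.69, 2.96]], [255, [4.8, 7.8, 0.65], [0.92, -0.69, 2.96]], [255, [5.4, 8.8, 0.65], [0.92, -0.69, 2.96]], [255, [5.4, 8.8, 0.65], [0.92, -0.69, 2.96]]]}}

```text
time_s: 1.7
tcp_pos: [0.5193, -0.1397, 0.4]
orientation: [0.679, 0.702, 0.155, -0.15]
wrist_force: [0.3, 0.9, -0.6]
opening: 0.002
grasp_force: 0.0
```

```bash
python3 -c "
from h import *
todo([.555,-.072,.278])
a=get('scene')['image'];b=get('wrist')['image']
cv2.imwrite('pics/p1.png',np.hstack([a[0:340,150:490],cv2.resize(b,(453,340))])[:,:,::-1])"
```

```text
shift [ 1.19  2.26 -4.07] turn [ 0.01 -0.01  0.02] F [ 0.3  0.9 -0.6] q [-0.52 -0.08  1.4   0.42  2.02 -0.41]
```

View pics/p1.png

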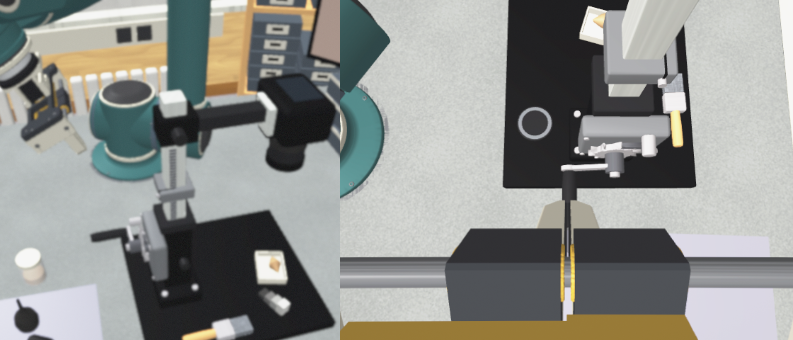

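The scene view shows the gripper tilted clear of the column on the left. In the wrist view the peg is at (648,146) and the grip at (569,185), with the fingertips at (568,215). Descending to the -x side of the peg.

{"method": "move_arm", "body": {"commands": [[255, [0.9, 1, -0.8], [0, 0, 0]], [255, [1.1, 1.8, -1.8], [0, 0, 0]], [255, [1.1, 2.26, -2.8], [0, 0, 0]], [255, [1.1, 2.26, -3.6], [0, 0, 0]], [255, [1.1, 2.26, -4.05], [0, 0, 0]], [255, [1.1, 2.26, -4.05], [0, 0, 0]], [255, [1.1, 2.26, -4.05], [0, 0, 0]]]}}

```text
time_s: 2.5
tcp_pos: [0.5513, -0.0758, 0.2797]
orientation: [0.68, 0.701, 0.156, -0.149]
wrist_force: [-0.8, -1.1, 0.4]
opening: 0.009
grasp_force: 0.0
```

```bash
python3 -c "
from h import *
todo([.58,-.072,.278])
d=get('scene');a=d['image'];b=get('wrist')['image']
cv2.imwrite('pics/p2.png',np.hstack([cv2.resize(a[170:290,230:370],(396,340),interpolation=2),cv2.resize(b[60:300,150:470],(400,340))])[:,:,::-1])"
```

```text
shift [ 0.96  0.13 -0.06] turn [ 0.01 -0.    0.05] F [-0.8 -1.1  0.4] q [-0.4  -0.08  1.59  0.41  1.79 -0.37]
```

View pics/p2.png

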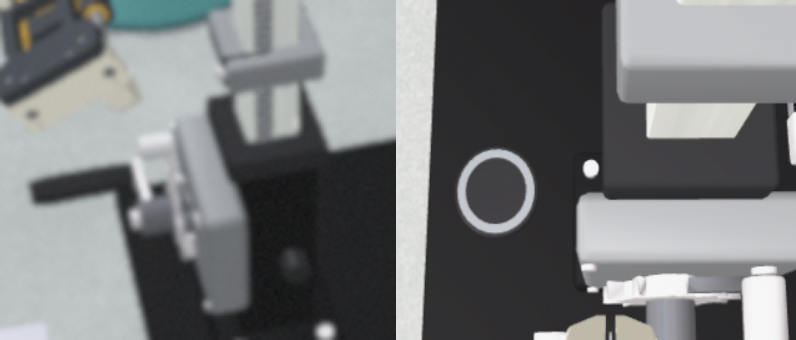

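The wrist view shows the fingertip at (610,325) and the peg at (765,305), level in y, with a gap in x. Now pushing +x.

{"method": "move_arm", "body": {"commands": [[255, [0.3, 0.1, -0.05], [0, 0, 0]], [255, [0.6, 0.1, -0.05], [0, 0, 0]], [255, [0.75, 0.1, -0.05], [0, 0, 0]], [255, [0.9, 0.1, -0.05], [0, 0, 0]], [255, [1.05, 0.1, -0.05], [0, 0, 0]], [255, [1.2, 0.1, -0.05], [0, 0, 0]], [255, [1.3, 0.1, -0.05], [0, 0, 0]]]}}

```text
time_s: 3.3
tcp_pos: [0.5904, -0.072, 0.2774]
orientation: [0.68, 0.701, 0.155, -0.15]
wrist_force: [-3.5, -1.5, 4.2]
opening: 0.002
grasp_force: 1.9
```

{"method": "move_arm", "body": {"commands": [[255, [0.12, 0, 0.0], [0, 0, 0]], [255, [0.24, 0, 0.03], [0, 0, 0]], [255, [0.36, 0, 0.05], [0, 0, 0]], [255, [0.48, 0, 0.07], [0, 0, 0]], [255, [0.6, 0, 0.07], [0, 0, 0]]]}}

```text
time_s: 3.8
tcp_pos: [0.6085, -0.0719, 0.2793]
orientation: [0.68, 0.701, 0.155, -0.15]
wrist_force: [-3.7, 0.1, 4.1]
opening: 0.003
grasp_force: 1.6
```

```bash
cat >> h.py <<'E'
def peg():
    Q=pts(get('scene'));m=(abs(Q[...,0]-.635)<.06)&(Q[...,1]<-.05)&(Q[...,1]>-.08)&(Q[...,2]>.268)&(Q[...,2]<.302)
    print('peg',m.sum(),np.median(Q[m],0).round(3),Q[m].min(0).round(3),Q[m].max(0).round(3))
E
python3 -c "
from h import *
todo([.61,-.072,.278]);peg()"
```

```text
shift [ 0.05 -0.   -0.04] turn [ 0.01 -0.01  0.04] F [-3.7  0.1  4.1] q [-0.36  0.03  1.48  0.42  1.77 -0.33]
peg 153 [ 0.633 -0.067  0.291] [ 0.595 -0.08   0.268] [ 0.641 -0.054  0.301]
```

{"method": "move_arm", "body": {"commands": [[255, [0.12, 0, 0.0], [0, 0, 0]], [255, [0.24, 0, 0.0], [0, 0, 0]], [255, [0.36, 0, -0.03], [0, 0, 0]], [255, [0.48, 0, -0.06], [0, 0, 0]], [255, [0.55, 0, -0.07], [0, 0, 0]]]}}

```text
time_s: 4.35
tcp_pos: [0.625, -0.0721, 0.277]
orientation: [0.68, 0.701, 0.155, -0.15]
wrist_force: [-3.7, -0.4, 2.3]
opening: 0.004
grasp_force: 1.7
```

```bash
python3 -c "
from h import *
todo([.61,-.072,.278]);peg()"
```

```text
shift [-0.5   0.    0.03] turn [ 0.01 -0.01  0.05] F [-3.7 -0.4  2.3] q [-0.35  0.07  1.44  0.42  1.77 -0.32]
peg 146 [ 0.649 -0.067  0.289] [ 0.609 -0.079  0.269] [ 0.655 -0.054  0.302]
```

{"method": "move_arm", "body": {"commands": [[255, [0.05, 0, 0.0], [0, 0, 0]], [255, [0.1, 0, 0.0], [0, 0, 0]]]}}

```text
time_s: 4.6
tcp_pos: [0.6276, -0.072, 0.2769]
orientation: [0.68, 0.701, 0.155, -0.15]
wrist_force: [-4.8, 0.4, 0.0]
opening: 0.007
grasp_force: 1.8
```

{"method": "move_arm", "body": {"commands": [[255, [0.03, 0, 0.0], [0, 0, 0]], [255, [0.05, 0, 0.0], [0, 0, 0]]]}}

```text
time_s: 4.8
tcp_pos: [0.6291, -0.072, 0.2768]
orientation: [0.68, 0.701, 0.155, -0.15]
wrist_force: [-3.7, 0.2, -0.6]
opening: 0.008
grasp_force: 1.8
```

{"method": "move_arm", "body": {"commands": [[255, [0.03, 0, 0.0], [0, 0, 0]], [255, [-0.5, 0, 0], [0, 0, 0]], [200, [-0.5, -0.5, 1], [0, 0, 0]], [100, [-1, -1.8, 1.4], [0, 0, 0]], [0, [-2, -3.3, 1.0], [0, 0, 0]], [0, [-3.0, -3.8, 0.5], [0, 0, 0]], [0, [-3.45, -3.8, 0], [0, 0, 0]], [0, [-3.45, -3.8, 0], [0, 0, 0]]]}}

```text
time_s: 5.6
tcp_pos: [0.5245, -0.1866, 0.2758]
orientation: [0.681, 0.7, 0.155, -0.15]
wrist_force: [0.3, 0.8, -0.7]
opening: 0.471
grasp_force: 0.0
```

```bash
python3 -c "
from h import *
todo([.526,-.1285,.159]);peg()
d=get('wrist');Q=pts(d);cv2.imwrite('pics/p3.png',d['image'][:,:,::-1])
m=(d['image'].max(-1)<70)&(abs(Q[...,0]-.525)<.035)&(Q[...,2]>.13)&(Q[...,2]<.21)&(Q[...,1]<-.08)&(Q[...,1]>-.17)
print(m.sum(),np.median(Q[m],0),Q[m].min(0),Q[m].max(0))
d=get('scene');Q=pts(d);m=(abs(Q[...,0]-.6)<.05)&(Q[...,1]<-.05)&(Q[...,2]>.15)
import sys
np.set_printoptions(precision=3)
for y in np.arange(-.155,-.085,.02):
    B=Q[(d['image'].max(-1)<80)&(abs(Q[...,1]-y)<.006)&(abs(Q[...,0]-.525)<.03)&(abs(Q[...,2]-.175)<.03)];print(y,len(B),B.max(0) if len(B) else '')"
```

```text
shift [ 0.05  1.94 -3.89] turn [ 0.01 -0.01  0.06] F [ 0.3  0.8 -0.7] q [-0.58 -0.03  1.55  0.38  1.85 -0.54]
peg 104 [ 0.654 -0.064  0.287] [ 0.645 -0.075  0.269] [ 0.659 -0.053  0.291]
3081 [ 0.52257091 -0.12116149  0.18601023] [ 0.51163998 -0.15895355  0.17562147] [ 0.53335349 -0.08025253  0.18983956]
-0.155 15 [ 0.537 -0.149  0.187]
-0.135 41 [ 0.538 -0.129  0.189]
-0.11500000000000002 41 [ 0.537 -0.109  0.188]
-0.09500000000000003 44 [ 0.536 -0.089  0.188]
```

View pics/p3.png

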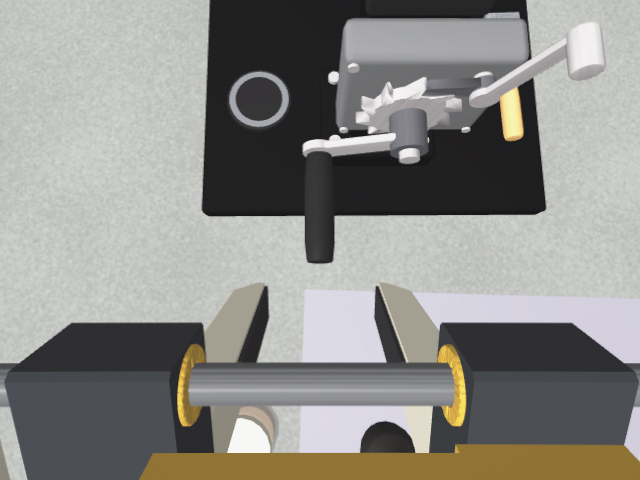

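The lever is over to the right (peg at (588,50)), and the grip sits at (320,205), centred between the opening fingers. Moving down onto it along the tool axis and closing.

{"method": "move_arm", "body": {"commands": [[0, [0, 0.4, -0.8], [0, 0, 0]], [0, [0, 0.9, -1.8], [0, 0, 0]], [0, [0, 1.4, -2.8], [0, 0, 0]], [0, [0, 1.8, -3.6], [0, 0, 0]], [0, [0, 1.94, -3.85], [0, 0, 0]], [0, [0, 1.94, -3.85], [0, 0, 0]], [140, [0, 1.94, -3.85], [0, 0, 0]], [200, [0, 1.94, -3.85], [0, 0, 0]]], "force": 25}}

```text
time_s: 6.55
tcp_pos: [0.5264, -0.1284, 0.1632]
orientation: [0.68, 0.701, 0.156, -0.149]
wrist_force: [0.0, -0.0, 0.0]
opening: 0.875
grasp_force: 0.0
```

{"method": "move_arm", "body": {"commands": [[255, [0, 0, 0], [0, 0, 0]], [255, [0, 0, 0], [0, 0, 0]], [255, [0, 0, 0], [0, 0, 0]], [255, [0, 0, 0], [0, 0, 0]], [255, [0, 0, 0], [0, 0, 0]], [255, [0, 0, 0], [0, 0, 0]]]}}

```text
time_s: 7.15
tcp_pos: [0.5257, -0.1278, 0.1616]
orientation: [0.68, 0.701, 0.155, -0.15]
wrist_force: [-0.4, 0.4, -0.4]
opening: 0.362
grasp_force: 0.0
```

{"method": "move_arm", "body": {"commands": [[255, [0, 0, 0], [0, 0, 0]], [255, [0, 0, 0], [0, 0, 0]], [255, [0, 0, 0], [0, 0, 0]], [255, [0, 0, 0], [0, 0, 0]]]}}

```text
time_s: 7.55
tcp_pos: [0.5249, -0.1279, 0.1613]
orientation: [0.68, 0.701, 0.155, -0.15]
wrist_force: [-6.3, -1.6, -1.0]
opening: 0.233
grasp_force: 25.0
```

Grip held (21.7 mm). Next I wind up about 9°, moving down and slightly to +x.

{"method": "move_arm", "body": {"commands": [[255, [0.02, 0, -0.08], [0, 0, 0]], [255, [0.045, 0, -0.16], [0, 0, 0]], [255, [0.075, 0, -0.24], [0, 0, 0]], [255, [0.11, 0, -0.32], [0, 0, 0]], [255, [0.11, 0, -0.32], [0, 0, 0]], [255, [0.11, 0, -0.32], [0, 0, 0]]]}}

```text
time_s: 8.15
tcp_pos: [0.5284, -0.1278, 0.1521]
orientation: [0.68, 0.701, 0.155, -0.15]
wrist_force: [-6.4, -0.6, 2.7]
opening: 0.23
grasp_force: 25.0
```

```bash
cat >> h.py <<'E'
def look(name):
    d=get('scene');w=get('wrist')
    cv2.imwrite('pics/'+name,np.hstack([cv2.resize(d['image'][150:290,230:370],(400,400),interpolation=2),cv2.resize(w['image'][0:300,200:500],(400,400))])[:,:,::-1])
def collar():
    d=get('scene');Q=pts(d);m=(abs(Q[...,0]-.615)<.004)&(abs(Q[...,1]-.0145)<.02)&(Q[...,2]>.27)&(Q[...,2]<.4)
    z=Q[m][:,2];print('collar',m.sum(),np.percentile(z,[2,50,98]).round(4))
    m=(abs(Q[...,0]-.62)<.06)&(Q[...,1]<-.045)&(Q[...,1]>-.075)&(Q[...,2]>.215)&(Q[...,2]<.262)
    print('pawl zone',m.sum(),Q[m].max(0).round(3))
E
python3 -c "
from h import *
todo([.526,-.1285,.159]);collar();look('p4.png')"
```

```text
shift [-0.08 -0.02  0.23] turn [ 0.01 -0.02  0.04] F [-6.4 -0.6  2.7] q [-0.49 -0.03  1.75  0.38  1.64 -0.54]
collar 213 [0.3294 0.3422 0.3518]
pawl zone 111 [ 0.649 -0.045  0.262]
```

View pics/p4.png

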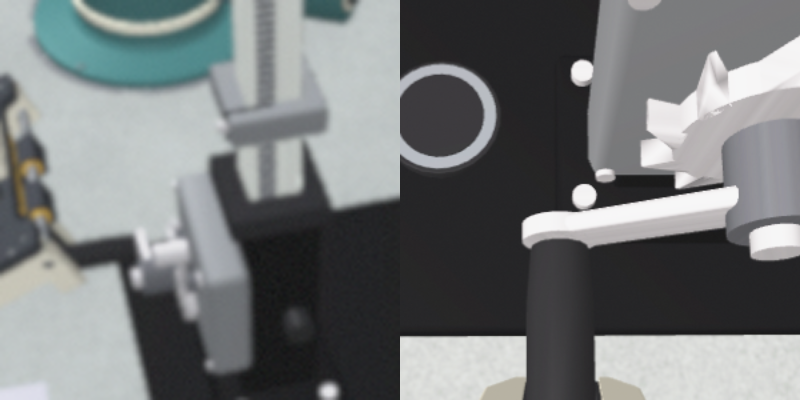

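The scene shows the grip held at (95,250), and the force shows the weight now on the hand. I need to see the pawl itself.

```bash
python3 -c "
from h import *
d=get('wrist');Q=pts(d);t=get('top');T=pts(t)
a=cv2.resize(d['image'][0:240,320:640],(400,300));b=cv2.resize(t['image'][195:270,300:400],(400,300),interpolation=2)
cv2.imwrite('pics/p5.png',np.hstack([a,b])[:,:,::-1])
R=Ro.from_euler('z',2.1,degrees=True).as_matrix()
for n,A in(('w',Q),('t',T)):
    S=(A-[.583,.0145,0])@R
    m=(S[...,1]<-.05)&(S[...,1]>-.075)
    for x in np.arange(-.02,.06,.008):
        k=m&(abs(S[...,0]-x)<.004)&(S[...,2]>.2)&(S[...,2]<.27); print(n,round(x,3),k.sum(),S[k][:,2].max().round(3) if k.any() else '')
"
```

```text
w -0.02 2438 0.236
w -0.012 3274 0.236
w -0.004 2351 0.236
w 0.004 3393 0.246
w 0.012 3045 0.246
w 0.02 1884 0.243
w 0.028 1480 0.237
w 0.036 423 0.227
w 0.044 243 0.21
w 0.052 1 0.2
t -0.02 21 0.247
t -0.012 37 0.247
t -0.004 30 0.248
t 0.004 39 0.247
t 0.012 22 0.247
t 0.02 24 0.246
t 0.028 26 0.244
t 0.036 31 0.247
t 0.044 32 0.264
t 0.052 12 0.267
```

View pics/p5.png

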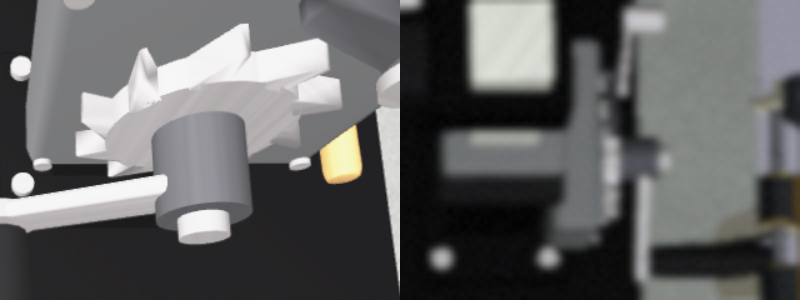

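The wheel's teeth are all bare and the dark pawl is lifted clear at upper right (345,30); depth puts its nose at about 0.246 m. Now easing the crank back along its circle.

{"method": "move_arm", "body": {"commands": [[255, [-0.1, 0, 0.29], [0, 0, 0]], [255, [-0.16, 0, 0.59], [0, 0, 0]], [255, [-0.17, 0, 0.89], [0, 0, 0]], [255, [-0.15, 0, 1.19], [0, 0, 0]], [255, [-0.08, 0, 1.48], [0, 0, 0]], [255, [0.03, 0, 1.77], [0, 0, 0]], [255, [0.18, 0.01, 2.03], [0, 0, 0]], [255, [0.36, 0.01, 2.27], [0, 0, 0]]]}}

```text
time_s: 9.2
tcp_pos: [0.5395, -0.1277, 0.2224]
orientation: [0.68, 0.701, 0.155, -0.149]
wrist_force: [-8.5, -1.5, 14.2]
opening: 0.229
grasp_force: 25.0
```

```bash
python3 -c "
from h import *
todo([.5885-.065*np.sin(np.radians(49)),-.1278,.195+.065*np.cos(np.radians(49))-.0172]);collar();print(robot.observe()['opening'])"
```

```text
shift [-0.   -0.   -0.07] turn [ 0.01 -0.    0.04] F [-8.5 -1.5 14.2] q [-0.48 -0.05  1.65  0.39  1.74 -0.49]
collar 208 [0.2704 0.3191 0.3288]
pawl zone 134 [ 0.648 -0.045  0.261]
0.2310539270175425
```

{"method": "move_arm", "body": {"commands": [[255, [0.19, 0, 0.25], [0, 0, 0]], [255, [0.44, 0, 0.46], [0, 0, 0]], [255, [0.71, 0.01, 0.62], [0, 0, 0]], [255, [1.0, 0.02, 0.73], [0, 0, 0]], [255, [1.3, 0.03, 0.8], [0, 0, 0]], [255, [1.6, 0.04, 0.83], [0, 0, 0]]]}}

```text
time_s: 9.85
tcp_pos: [0.5887, -0.1258, 0.2452]
orientation: [0.68, 0.701, 0.156, -0.149]
wrist_force: [7.4, 4.5, -6.5]
opening: 0.23
grasp_force: 25.0
```

```bash
python3 -c "
from h import *
todo([.5885-.065*np.sin(np.radians(1)),-.1278,.195+.065*np.cos(np.radians(1))-.0172]);collar();print(robot.observe()['opening'])"
```

```text
shift [-0.04 -0.07 -0.08] turn [0.01 0.   0.04] F [ 7.4  4.5 -6.5] q [-0.45  0.04  1.52  0.4   1.76 -0.44]
collar 191 [0.2705 0.3009 0.311 ]
pawl zone 150 [ 0.647 -0.045  0.262]
0.23155714125568247
```

{"method": "move_arm", "body": {"commands": [[255, [0.3, 0.01, -0.05], [0, 0, 0]], [255, [0.6, 0.02, -0.11], [0, 0, 0]], [255, [0.88, 0.03, -0.22], [0, 0, 0]], [255, [1.15, 0.03, -0.36], [0, 0, 0]], [255, [1.34, 0.04, -0.48], [0, 0, 0]], [255, [1.34, 0.04, -0.48], [0, 0, 0]]]}}

```text
time_s: 10.5
tcp_pos: [0.6288, -0.1245, 0.2294]
orientation: [0.68, 0.701, 0.156, -0.15]
wrist_force: [5.8, 4.6, -5.8]
opening: 0.232
grasp_force: 25.0
```

```bash
python3 -c "
from h import *
todo([.5885+.065*np.sin(np.radians(37)),-.1278,.195+.065*np.cos(np.radians(37))-.0172]);collar();print(robot.observe()['opening'])"
```

```text
shift [-0.04 -0.11  0.01] turn [ 0.   -0.01  0.04] F [ 5.8  4.6 -5.8] q [-0.42  0.13  1.46  0.4   1.73 -0.42]
collar 198 [0.271  0.289  0.3987]
pawl zone 144 [ 0.648 -0.045  0.261]
0.22918238994238954
```

{"method": "move_arm", "body": {"commands": [[255, [0.06, 0, -0.05], [0, 0, 0]], [255, [0.12, 0.0, -0.1], [0, 0, 0]], [255, [0.17, 0.0, -0.15], [0, 0, 0]], [255, [0.23, 0.01, -0.2], [0, 0, 0]], [255, [0.23, 0.01, -0.2], [0, 0, 0]]]}}

```text
time_s: 11.05
tcp_pos: [0.6351, -0.1243, 0.2235]
orientation: [0.68, 0.701, 0.155, -0.15]
wrist_force: [4.4, 4.7, -6.7]
opening: 0.225
grasp_force: 25.0
```

{"method": "move_arm", "body": {"commands": [[255, [0.05, 0, -0.055], [0, 0, 0]], [255, [0.05, 0, -0.055], [0, 0, 0]]]}}

```text
time_s: 11.25
tcp_pos: [0.6365, -0.1242, 0.2219]
orientation: [0.68, 0.701, 0.155, -0.15]
wrist_force: [4.3, 4.8, -7.9]
opening: 0.228
grasp_force: 25.0
```

```bash
cat >> h.py <<'E'
def tang(ax=(.5885,.195)):
    o=robot.observe();p=o['tcp_pos'];g=np.array([p[0]-ax[0],p[2]+.0172-ax[1]]);r=np.hypot(*g);u=g/r;f=o['wrist_force'][[0,2]]
    print('phi',np.degrees(np.arctan2(u[0],u[1])).round(1),'r',r.round(4),'Ft(+=pull lowering)',(f@[u[1],-u[0]]).round(1),'Fr',(f@u).round(1),'open',o['opening'])
E
python3 -c "
from h import *
tang();collar();
Q=pts(get('scene'));
for v in range(194,226,2): print(v,Q[v,326].round(3)[[0,2]],end=' ')"
```

```text
phi 47.4 r 0.0652 Ft(+=pull lowering) 8.7 Fr -2.2 open 0.22780979010435587
collar 215 [0.2714 0.2865 0.3987]
pawl zone 161 [ 0.648 -0.045  0.26 ]
194 [0.6   0.331] 196 [0.602 0.328] 198 [0.6   0.321] 200 [0.6   0.317] 202 [0.599 0.31 ] 204 [0.6   0.307] 206 [0.598 0.299] 208 [0.602 0.298] 210 [0.602 0.293] 212 [0.607 0.293] 214 [0.614 0.294] 216 [0.614 0.289] 218 [0.615 0.284] 220 [0.615 0.28 ] 222 [0.613 0.272] 224 [0.615 0.269]
```

{"method": "move_arm", "body": {"commands": [[255, [0.05, 0, -0.057], [0, 0, 0]], [255, [0.05, 0, -0.057], [0, 0, 0]]]}}

```text
time_s: 11.55
tcp_pos: [0.6379, -0.1242, 0.2202]
orientation: [0.68, 0.701, 0.155, -0.15]
wrist_force: [2.7, 4.9, -8.2]
opening: 0.228
grasp_force: 25.0
```

{"method": "move_arm", "body": {"commands": [[255, [0.05, 0, -0.058], [0, 0, 0]], [255, [0.05, 0, -0.058], [0, 0, 0]]]}}

```text
time_s: 11.75
tcp_pos: [0.6393, -0.1241, 0.2183]
orientation: [0.68, 0.701, 0.155, -0.151]
wrist_force: [2.4, 5.4, -8.6]
opening: 0.231
grasp_force: 25.0
```

```bash
python3 -c "
from h import *
tang()"
```

```text
phi 51.5 r 0.065 Ft(+=pull lowering) 8.2 Fr -3.4 open 0.23136745338432754
```

Still hanging, so I continue in small steps.

{"method": "move_arm", "body": {"commands": [[255, [0.05, 0, -0.058], [0, 0, 0]], [255, [0.05, 0, -0.058], [0, 0, 0]]]}}

```text
time_s: 11.95
tcp_pos: [0.6407, -0.1241, 0.2164]
orientation: [0.68, 0.701, 0.155, -0.151]
wrist_force: [1.9, 5.7, -9.0]
opening: 0.23
grasp_force: 25.0
```

{"method": "move_arm", "body": {"commands": [[255, [0.025, 0, -0.03], [0, 0, 0]], [255, [0.025, 0, -0.03], [0, 0, 0]]]}}

```text
time_s: 12.15
tcp_pos: [0.6414, -0.124, 0.2155]
orientation: [0.68, 0.701, 0.155, -0.151]
wrist_force: [0.6, 6.4, -9.0]
opening: 0.23
grasp_force: 25.0
```

```bash
python3 -c "
from h import *
tang();collar()"
```

```text
phi 54.5 r 0.065 Ft(+=pull lowering) 7.7 Fr -4.7 open 0.2296068444851514
collar 210 [0.271  0.2843 0.3982]
pawl zone 172 [ 0.654 -0.045  0.261]
```

{"method": "move_arm", "body": {"commands": [[255, [0.025, 0, -0.045], [0, 0, 0]], [255, [0.025, 0, -0.045], [0, 0, 0]]]}}

```text
time_s: 12.4
tcp_pos: [0.6421, -0.124, 0.2143]
orientation: [0.68, 0.701, 0.155, -0.151]
wrist_force: [0.7, 6.7, -8.4]
opening: 0.231
grasp_force: 25.0
```

{"method": "move_arm", "body": {"commands": [[255, [0.025, 0, -0.045], [0, 0, 0]], [255, [0.025, 0, -0.045], [0, 0, 0]]]}}

```text
time_s: 12.6
tcp_pos: [0.6426, -0.124, 0.2138]
orientation: [0.68, 0.701, 0.155, -0.151]
wrist_force: [-5.6, 6.7, -1.9]
opening: 0.231
grasp_force: 25.0
```

```bash
python3 -c "
from h import *
tang();Q=pts(get('scene'))
for v in range(208,226,2): print(v,Q[v,326].round(4)[[0,2]],end=' ')"
```

```text
phi 56.3 r 0.0649 Ft(+=pull lowering) -1.5 Fr -5.7 open 0.2307810307999069
208 [0.6002 0.2963] 210 [0.6002 0.2911] 212 [0.6039 0.2895] 214 [0.6096 0.2898] 216 [0.6134 0.2883] 218 [0.6141 0.2837] 220 [0.6168 0.2811] 222 [0.6131 0.2721] 224 [0.6132 0.2667]
```

The tangential pull dropped from about 8 N to about -1.5 N, and the collar's top is at 0.2895, so the column is home. Letting go and backing off along the tool axis.

{"method": "move_arm", "body": {"commands": [[120, [0, 0, 0], [0, 0, 0]], [80, [0, 0, 0], [0, 0, 0]], [80, [0, 0, 0], [0, 0, 0]], [80, [0, 0, 0], [0, 0, 0]], [80, [0, 0, 0], [0, 0, 0]], [80, [0, 0, 0], [0, 0, 0]]]}}

```text
time_s: 13.25
tcp_pos: [0.6432, -0.1248, 0.2142]
orientation: [0.68, 0.701, 0.155, -0.15]
wrist_force: [-0.1, 0.1, -0.1]
opening: 0.668
grasp_force: 0.0
```

{"method": "move_arm", "body": {"commands": [[80, [0, -0.2, 0.4], [0, 0, 0]], [80, [0, -0.5, 1.0], [0, 0, 0]], [80, [0, -0.9, 1.9], [0, 0, 0]], [80, [0, -1.4, 2.9], [0, 0, 0]], [80, [0, -2.2, 3.9], [0, 0, 0]], [80, [0, -3, 4.2], [0, 0, 0]], [80, [0, -3, 4.2], [0, 0, 0]]]}}

```text
time_s: 13.95
tcp_pos: [0.6431, -0.2175, 0.3425]
orientation: [0.681, 0.7, 0.156, -0.148]
wrist_force: [0.5, 1.1, -1.2]
opening: 0.682
grasp_force: 0.0
```

```bash
python3 -c "
from h import *
tang();print(robot.observe()['wrist_force']);d=get('scene','end.png');Q=pts(d)
for v in range(208,226,2): print(v,Q[v,326].round(4)[[0,2]],end=' ')"
```

```text
phi 18.4 r 0.1735 Ft(+=pull lowering) 0.9 Fr -0.9 open 0.6823965815605774
[ 0.51826737  1.10452327 -1.16798603]
208 [0.6013 0.2974] 210 [0.5991 0.2901] 212 [0.6055 0.291 ] 214 [0.6107 0.2908] 216 [0.6117 0.2866] 218 [0.6148 0.2845] 220 [0.6142 0.2786] 222 [0.6152 0.2742] 224 [0.6148 0.2684]
```

View pics/end.png

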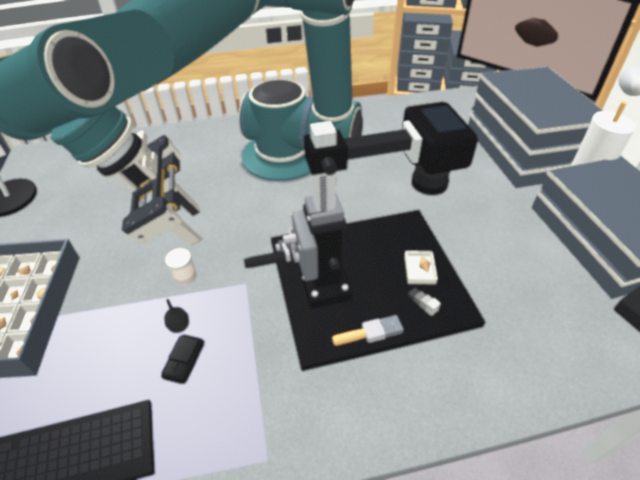

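The collar sits on the tube's mouth at (325,210), the gripper is clear at (165,200), and the other things are undisturbed. Handing in.

```bash
python3 -c "
from rig import robot
print(robot.sign_off())"
```

```text
the job is handed in; nothing more can be done
None
```

The job is handed in with the camera right down: lever off, pawl clear, the column eased down on the crank until the collar sat on the tube, and the grip let go. The hand-in returned no verdict.

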